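Hold the test-ball tray under the inspection microscope

ROBOT

A 6-joint arm with a two-finger parallel gripper is mounted at the origin on the work surface. World frame = base frame: x ahead of the robot, y to its left, z up, the work surface at z = 0. Lengths are in m, angles in rad, forces in N, time in s.
With the tool pointing down it reaches from about 0.3 to 1 m from the base axis. Payload 5.1 kg.
Tool frame: the origin (TCP) lies midway between the tips of the shut fingers; the grasp point (between the pads) lies 19 mm behind it (ctrl.grasp_offset is the distance from the TCP to the grasp point, in m); z points along the fingers, x is the direction in which the jaws open and shut, and the axes are right-handed (so a half turn about z gives the same grasp; the last joint's range is limited). The gripper opens to 95 mm and grips with 3 to 60 N. Pads are 20 mm wide; open, the fingers measure 119 mm over their backs; the gripper's body (75 mm by 180 mm) begins 59 mm behind the grasp point.
Start: joints at [-1.359, 0.124, 1.65, -0, 1.367, -0.083], TCP at [0.189, -0.622, 0.215] pointing down, gripper open.
Joint ranges: [-2.61, 2.61], [-1.02, 2.33], [0.03, 2.71], [-1.35, 4.49], [0.32, 2.68], [-2.91, 2.91]. Speed limits (rad/s): [2.57, 2.57, 3.14, 3.14, 3.14, 3.14].

INTERFACE

Orientations are given as [roll, pitch, yaw] about the fixed x, y, z axes, in that order (R = Rz(yaw) Ry(pitch) Rx(roll)).
In Python, from plant import ctrl gives the robot as it stands.
- The arm moves only by the tool drive_tool, never from a script. Its argument "commands" is a list of rows, each an object with "hand": the opening, from 0 (shut) to 1 (fully open); "linear": the shift along the tool's x, y, z in cm, a list of three; "turn": the turn, a rotation vector about the tool's x, y, z in rad, a list of three. A call has 1 to 5 rows; each row is the pose to reach, as a shift and turn from the pose commanded when the call began, along the tool's axes at that moment; what a row does not reach only later rows make up. A row lasts 1/8 s, in which the tool goes at most 62.5 mm and 10.7 degrees, less where a joint would pass 70% of its speed; a pose out of reach is approached as far as the arm can. A call with a gripper value outside its range is refused whole. The fingers move at their own pace and stop on an object; the grip force is fixed at half the most. Time passes only in rows, so rows that repeat a pose let the fingers close. It gives the time, the measured TCP pose, the force and the opening at its end, in the units of the state.
- ctrl.read_state(): the state, without advancing time (a new reading comes with each control period).
- ctrl.capture(name): name is "scene" or "top" or "wrist"; returns a dict with "frame" (400x640x3 uint8, red, green, blue), "fx", "fy", "cx", "cy" (pixels), "view" (4x4, takes a point from world to camera coordinates); the wrist camera has in their place "hand_eye" (4x4, takes a point from camera to tool coordinates, whose origin is the TCP and whose axes are the tool frame's). Camera axes: x right, y down, z forward; pixel columns grow to the right and rows downward; lengths in m; the calibration is good to about 2 mm. A picture is of the moment at which its call begins: read the wrist's pose just before it. There is no depth.
- ctrl.close_job(): hands the job in, once; it reports no verdict.
The state is a dict: "clock": time; "q": joint angles; "joint_velocities": joint speeds; "effort": joint torques, N m; "tool_pos": TCP position; "eef_rot": TCP orientation; "contact_force": force on the tool from outside, world axes, zero at the start; "torque": the same for the moment, N m; "width": finger opening in m.
Only numpy, scipy, OpenCV 4.12 (cv2) and the standard library are available. Lean on these libraries where they do the work, as an engineer would, in place of code of your own. Each camera call takes 0.05 s, during which the arm holds its last target.

TASK

The steel ball for the lens drop test lies loose in the pocket of the grey carrying tray. Take the tray lightly by its upright handle (it is a thin moulding: squeeze it gently), carry it without letting the ball roll out of its pocket, and present the ball centred under the lens of the inspection microscope with about 30 mm between the top of the ball and the lens. Finish there, still holding the tray level and still in the air; do not bump the microscope or disturb the other things on the bench.

Things in the scene. Friction and masses are not known exactly. Their poses are not given: they have to be found in the camera images.
- tray: Loose grey plastic tray, 0.11 to 0.18 kg, flat on the bench: a plate 230 mm long (its x, -100 to +130), 60 wide (y), 8 thick. Origin on the underside, below the middle of the upright handle. x points from the handle to the ball pocket, z up. A block on the far end from the pocket (x -100 to -60, 20 mm high in all) about balances the ball
- tray_handle (a point): Centre of the tray's upright handle, 32 mm above the tray's underside: a vertical fin 44 mm long (tray x), 10 mm thick (tray y), from the plate's top at 8 mm up to 49 mm above the underside. Axes as the tray's. Pinch it across its thickness from above; it bears a light grip only, about 20 to 50 N on each face
- tray_pocket (a point): Where the ball's centre lies at rest in mid-pocket: 100 mm ahead of the handle (tray x), 16 mm above the tray's underside. The pocket is a round recess 22 mm wide and only 3 mm deep; the ball can roll a few mm in it and leaves it if the tray is tipped far or jerked. Axes as the tray's
- ball_center (a point): Centre of the loose steel ball, 22 mm in diameter, 44 g, lying in the tray's pocket (its top is 27 mm above the tray's underside)
- lens (a point): Centre of the lens face, the lower end of the upright black microscope barrel, 210 mm above the bench; the barrel is 34 mm wide and reaches up to 326 mm. Its x axis points from the lens to the stand's column, z up; the side away from the column (-x) is open
- microscope: Inspection microscope on its stand, fixed to the bench. Origin on the bench under the lens, axes as the lens's. Base plate 190 x 130 mm, 14 mm high (16 under the lens), from x = -40 to +150; column 18 mm wide at x = +120, 319 mm high; an arm 16 mm thick at 270 mm height carries the barrel
- spectacles: Bystander: brass spectacles standing folded on their rims, 140 mm wide (y), 46 mm high. Origin under the bridge
- screwdriver_block: Bystander: round black rubber block, 76 mm across, with small screwdrivers standing in it up to 110 mm high. Origin in the middle of its underside
- pliers: Bystander: pliers with wooden grips lying flat, 150 mm long (x), 14 mm high. Origin near the pivot, on the bench
There are look-alikes about, which are no part of the job. Of the things that look like the tray, take the one that is farthest to the robot's right at the start.

How it is judged:
By the outcome, as a careful person would: the job done as asked, in the order asked, and still so for the second after the job is handed in, while the arm keeps its last pose, push and grip.
It also fails if it takes over 56 s, if anything falls off the work surface, if the arm or the gripper's body presses on something with over 40 N, if the wrist force passes 120 N, or if a joint passes its speed limit or range.

## Working session

There is one attempt and no reset: what is moved stays moved. The work goes in short steps, Python scripts to look and compute and a tool call to move; the robot and the scene stay as the last step left them, time stands still between calls to the robot, and variables do not carry over. Pictures are saved under pics/ and viewed, and the job is handed in when it is done.

Besides the shell and the picture viewer there is one more tool, called by a JSON object that holds its "api" and its "payload". drive_tool: Moves the arm, as the interface text tells. Its arguments: {"type":"object","properties":{"commands":{"type":"array","items":{"type":"object","properties":{"hand":{"type":"number"},"linear":{"type":"array","items":{"type":"number"}},"turn":{"type":"array","items":{"type":"number"}}}}}},"required":["commands"]}

```bash
mkdir -p pics; ls
python3 - <<'E'
from plant import ctrl
import cv2, numpy as np
print(ctrl.read_state(), ctrl.grasp_offset)
for n in ["scene","top","wrist"]:
    c=ctrl.capture(n); cv2.imwrite(f"pics/{n}0.png",c["frame"][:,:,::-1])
    np.savez(f"{n}0.npz",**c)
    print(n,c["fx"],c["fy"],c["cx"],c["cy"],np.round(c.get("view",c.get("hand_eye")),4).tolist())
E
```

```text
pics
{'clock': 0.0, 'q': array([-1.35862697e+00,  1.24520144e-01,  1.65164750e+00,  1.40411489e-05,
        1.36748578e+00, -8.25973912e-02]), 'joint_velocities': array([-0.00087491,  0.00142597,  0.00125137, -0.00162583, -0.00122893,
        0.00068146]), 'effort': array([ 1.22241676e-03, -4.17597735e+01, -3.59933853e+01,  7.74856866e-02,
        4.93133033e-02, -1.87491714e-04]), 'tool_pos': array([ 0.18868056, -0.62135507,  0.21339298]), 'eef_rot': array([-3.14140893e+00,  2.05260676e-03, -1.27603224e+00]), 'contact_force': array([ 0.00300468,  0.02581457, -0.20571481]), 'torque': array([ 0.08118696, -0.04242374, -0.02830685]), 'width': 0.09560251465176725} 0.0188
scene 477.1965822166759 477.1965822166759 316.4341726038013 203.34295645303234 [[0.4413, 0.8973, 0.0037, -0.3371], [0.6049, -0.2944, -0.7399, -0.1866], [-0.6628, 0.3288, -0.6727, 1.9504], [0.0, 0.0, 0.0, 1.0]]
top 398.95878208161287 398.95878208161287 318.2344230519594 195.52228710706987 [[0.0167, -0.9998, 0.0057, 0.1051], [-0.9818, -0.0175, -0.1893, 0.573], [0.1894, -0.0025, -0.9819, 1.4869], [0.0, 0.0, 0.0, 1.0]]
wrist 338.5092000071428 338.5092000071428 320.23359695246455 197.09807638268265 [[1.0, -0.0004, -0.0005, 0.0003], [0.0005, 0.9697, 0.2443, -0.0683], [0.0003, -0.2443, 0.9697, -0.1693], [0.0, 0.0, 0.0, 1.0]]
```

View pics/scene0.png

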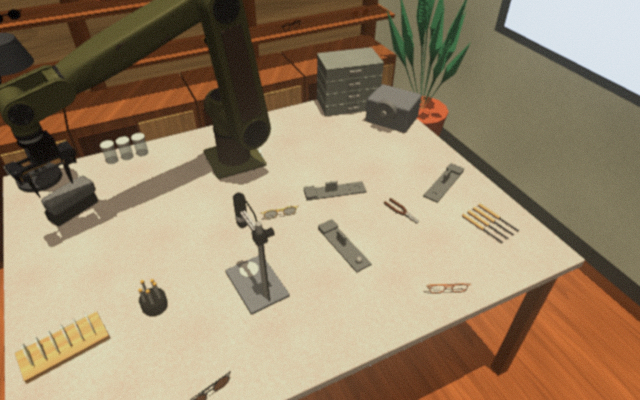

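View pics/top0.png

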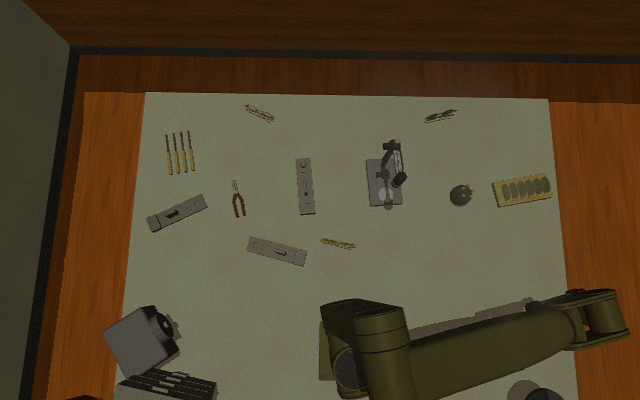

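View pics/wrist0.png

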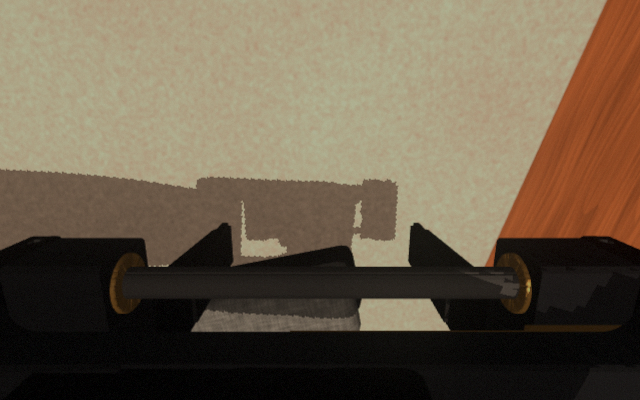

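```bash
cat > h.py <<'E'
import numpy as np, cv2
from scipy.spatial.transform import Rotation as Rn
def load(f): return dict(np.load(f))
def proj(c,p):
    V=c["view"]; q=V[:3,:3]@np.array(p,float)+V[:3,3]
    return c["fx"]*q[0]/q[2]+c["cx"], c["fy"]*q[1]/q[2]+c["cy"]
def ray(c,u,v):
    V=c["view"];d=V[:3,:3].T@np.array([(u-c["cx"])/c["fx"],(v-c["cy"])/c["fy"],1.])
    return -V[:3,:3].T@V[:3,3], d
def onz(c,u,v,z):
    o,d=ray(c,u,v); return o+d*(z-o[2])/d[2]
def wristview(c,st):
    T=np.eye(4); T[:3,:3]=Rn.from_euler("xyz",st["eef_rot"]).as_matrix(); T[:3,3]=st["tool_pos"]
    c=dict(c); c["view"]=np.linalg.inv(T@c["hand_eye"]); return c
E
python3 - <<'E'
from h import *
t=load("top0.npz"); s=load("scene0.npz")
print("tcp scene",proj(s,[.189,-.622,.215]),proj(t,[.189,-.622,.215]))
for n,(u,v) in dict(A=(177,213),B=(277,250),C=(305,186)).items():
    p=onz(t,u,v,.008); print(n,p.round(3),proj(s,p))
def up(im,x0,y0,x1,y1,k,f): cv2.imwrite(f,cv2.resize(im[y0:y1,x0:x1,::-1],None,fx=k,fy=k,interpolation=cv2.INTER_CUBIC))
up(s["frame"],0,100,130,230,4.5,"pics/c1.png")
up(t["frame"],230,130,430,260,4,"pics/c2.png")
up(s["frame"],220,160,400,320,4,"pics/c3.png")
E
```

```text
tcp scene (np.float64(54.20216119167554), np.float64(187.7442225927923)) (np.float64(540.4447861015387), np.float64(304.18614758420773))
A [0.5   0.67  0.008] (np.float64(442.61707321916197), np.float64(180.5920635827543))
B [0.362 0.271 0.008] (np.float64(333.99131107817504), np.float64(189.15250243998156))
C [0.618 0.168 0.008] (np.float64(342.45787617224374), np.float64(242.8229098021508))
```

View pics/c1.png

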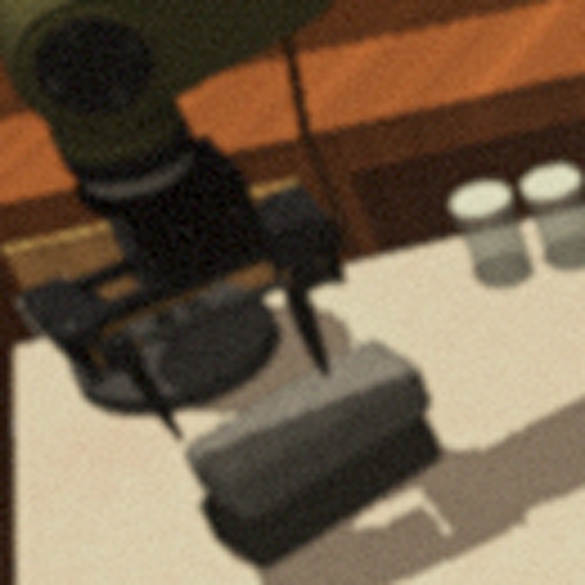

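View pics/c2.png

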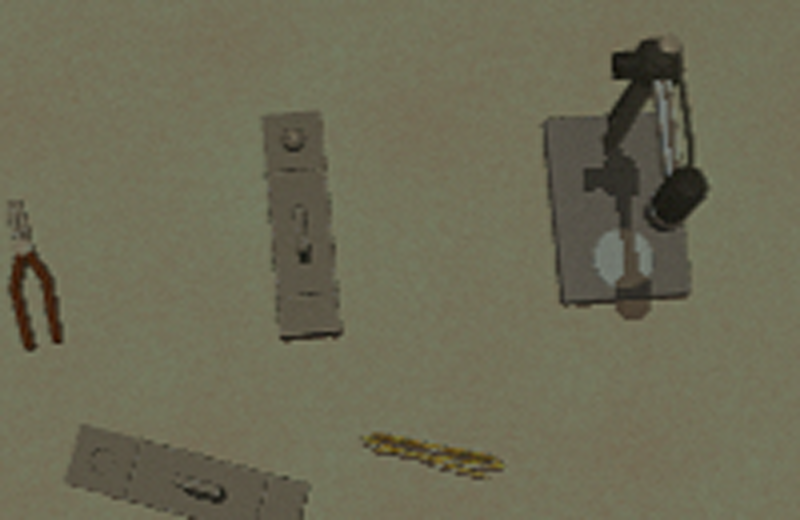

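View pics/c3.png

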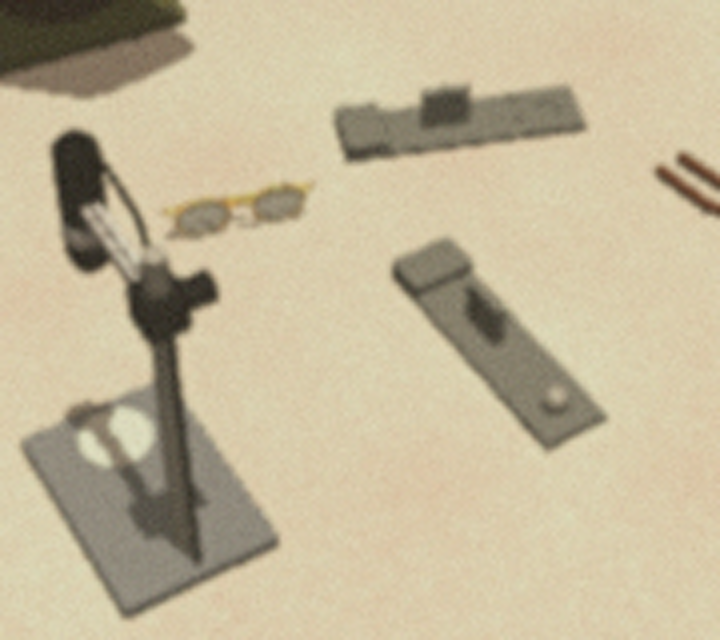

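Run:
```python
from h import *
t=load("top0.npz"); s=load("scene0.npz")
# tray & base masks in top: use saturation/gray
for nm,c,boxes in (("top",t,{"tray":(285,145,325,222,.008),"base":(355,140,415,215,.014)}),("scene",s,{"tray":(310,210,380,280,.008),"base":(220,245,295,320,.014)})):
    hsv=cv2.cvtColor(c["frame"],cv2.COLOR_RGB2HSV)
    for k,(x0,y0,x1,y1,z) in boxes.items():
        g=hsv[y0:y1,x0:x1]; im=c["frame"][y0:y1,x0:x1].astype(int)
        print(nm,k,"bg",np.median(im.reshape(-1,3)[:40],0))
        bl=cv2.GaussianBlur(c["frame"],(3,3),0)[y0:y1,x0:x1].astype(int)
        m=((bl[...,1]-bl[...,2])< (6 if nm=="top" else 22)).astype(np.uint8)
        if nm=="top": m=(bl.sum(2)<(bl.reshape(-1,3)[:40].sum(1).mean()*0.86)).astype(np.uint8)
        else: m=(bl.sum(2)<(bl.reshape(-1,3)[:40].sum(1).mean()*0.75)).astype(np.uint8)
        cs,_=cv2.findContours(m,cv2.RETR_EXTERNAL,cv2.CHAIN_APPROX_NONE)
        b=max(cs,key=cv2.contourArea)[:,0,:]+[x0,y0]
        P=np.array([onz(c,u,v,z)[:2] for u,v in b])
        r=cv2.minAreaRect((P*1000).astype(np.float32)); print(nm,k,r,cv2.boxPoints(r).round(0).tolist())
        cv2.imwrite(f"pics/m_{nm}_{k}.png",cv2.resize(m*255,None,fx=5,fy=5))
for (u,v,z) in ((303,164.5,.016),(385.5,194.5,.016)): print("top",onz(t,u,v,z))
for (u,v,z) in ((358.5,259.5,.016),(249,269,.016)): print("scene",onz(s,u,v,z))
```

```text
top tray bg [114.5 113.   90. ]
top tray ((618.2443237304688, 169.45648193359375), (232.79168701171875, 62.592933654785156), 6.429297924041748) [[499.0, 188.0], [506.0, 125.0], [737.0, 151.0], [730.0, 214.0]]
top base bg [115.  110.5  87. ]
top base ((670.8486328125, -156.1378936767578), (283.22833251953125, 159.12103271484375), 5.5083136558532715) [[522.0, -91.0], [538.0, -249.0], [819.0, -222.0], [804.0, -63.0]]
scene tray bg [218. 203. 170.]
scene tray ((624.5867919921875, 166.68157958984375), (241.5209503173828, 68.44691467285156), 6.075897693634033) [[501.0, 188.0], [508.0, 120.0], [748.0, 145.0], [741.0, 213.0]]
scene base bg [217.  204.5 172. ]
scene base ((629.54833984375, -141.1734619140625), (237.51173400878906, 152.0829620361328), 5.014835357666016) [[505.0, -76.0], [518.0, -227.0], [754.0, -207.0], [741.0, -55.0]]
top [0.70445851 0.17827437 0.016     ]
top [ 0.58742569 -0.15187131  0.016     ]
scene [0.71075648 0.17602342 0.016     ]
scene [ 0.5942603  -0.15216666  0.016     ]
```

Candidates for the tray (top image): A (177,213), B (277,250) with an empty pocket, and C (305,186) with a ball. Robot right is −y, which is image right, so C at y≈+0.17 is farthest right, and the crop shows its ball. The microscope base is at (384,180), with the lens over the white disc at about (385,194). First I'll rise clear of the case under the gripper.

```bash
cat >> h.py <<'E'
def goto(st,p,yaw,maxturn=.93):
    R=Rn.from_euler("xyz",st["eef_rot"]); Rt=Rn.from_euler("xyz",[np.pi,0,yaw])
    lin=R.inv().apply(np.array(p)-st["tool_pos"])*100; tv=(R.inv()*Rt).as_rotvec()
    print("linear cm",lin.round(2).tolist(),"turn",tv.round(4).tolist())
E
python3 - <<'E'
from h import *
from plant import ctrl
st=ctrl.read_state(); goto(st,[.19,-.62,.41],-1.276); goto(st,[.36,-.16,.42],1.68)
E
```

```text
linear cm [-0.14, -0.17, -19.63] turn [-0.0001, 0.0017, -0.0]
linear cm [-39.22, -29.8, -20.57] turn [-0.0025, 0.0, -2.956]
```

{"api": "drive_tool", "payload": {"commands": [{"hand": 1,"linear": [0,0,-6],"turn": [0,0,0]},{"hand": 1,"linear": [0,0,-12],"turn": [0,0,0]},{"hand": 1,"linear": [0,0,-18],"turn": [0,0,0]},{"hand": 1,"linear": [0,0,-20],"turn": [0,0,0]}]}}

```text
clock: 0.65
tool_pos: [0.189, -0.6227, 0.4203]
eef_rot: [3.141, -0.008, -1.276]
contact_force: [-0.2, 0.3, 0.1]
width: 0.0955
```

{"api": "drive_tool", "payload": {"commands": [{"hand": 1,"linear": [-4,-3,0],"turn": [0,0,-0.18]},{"hand": 1,"linear": [-8,-6,0],"turn": [0,0,-0.36]},{"hand": 1,"linear": [-12,-9,0],"turn": [0,0,-0.54]},{"hand": 1,"linear": [-16,-12,0],"turn": [0,0,-0.72]},{"hand": 1,"linear": [-20,-15,0],"turn": [0,0,-0.9]}]}}

```text
clock: 1.27
tool_pos: [0.2744, -0.3852, 0.4128]
eef_rot: [-3.14, 0.002, -0.37]
contact_force: [-0.4, 0.2, 0.1]
width: 0.0954
```

Run:
```python
from h import *
from plant import ctrl
st=ctrl.read_state(); print(st["tool_pos"],st["eef_rot"],st["q"]); goto(st,[.36,-.16,.42],1.68)
```

```text
[ 0.27442017 -0.38520536  0.41276183] [-3.13971121e+00  1.91512935e-03 -3.70390033e-01] [-1.06550578e+00 -3.18505235e-01  1.73540934e+00  2.21022020e-04
  1.72736434e+00 -6.95079776e-01]
linear cm [-0.18, -24.09, -0.68] turn [-0.0031, -0.0007, -2.0504]
```

{"api": "drive_tool", "payload": {"commands": [{"hand": 1,"linear": [0,-5,0],"turn": [0,0,-0.18]},{"hand": 1,"linear": [0,-10,0],"turn": [0,0,-0.36]},{"hand": 1,"linear": [0,-15,0],"turn": [0,0,-0.54]},{"hand": 1,"linear": [0,-20,0],"turn": [0,0,-0.72]},{"hand": 1,"linear": [0,-24,0],"turn": [0,0,-0.9]}]}}

```text
clock: 1.9
tool_pos: [0.3625, -0.1619, 0.4131]
eef_rot: [-3.14, 0.001, 0.531]
contact_force: [0.6, -0.7, -0.6]
width: 0.0951
```

{"api": "drive_tool", "payload": {"commands": [{"hand": 1,"linear": [0,0,0],"turn": [0,0,-0.18]},{"hand": 1,"linear": [0,0,0],"turn": [0,0,-0.36]},{"hand": 1,"linear": [0,0,0],"turn": [0,0,-0.54]},{"hand": 1,"linear": [0,0,0],"turn": [0,0,-0.72]},{"hand": 1,"linear": [0,0,0],"turn": [0,0,-0.9]}]}}

```text
clock: 2.52
tool_pos: [0.3621, -0.1636, 0.4129]
eef_rot: [-3.139, -0.001, 1.43]
contact_force: [0.8, -1.2, -0.6]
width: 0.0951
```

{"api": "drive_tool", "payload": {"commands": [{"hand": 1,"linear": [0,0,0],"turn": [0,0,-0.17]},{"hand": 1,"linear": [0,0,0],"turn": [0,0,-0.25]},{"hand": 1,"linear": [0,0,0],"turn": [0,0,-0.25]}]}}

```text
clock: 2.9
tool_pos: [0.3622, -0.1636, 0.4132]
eef_rot: [-3.14, -0.002, 1.673]
contact_force: [0.3, 0.5, 0.9]
width: 0.0949
```

Run:
```python
from h import *
from plant import ctrl
st=ctrl.read_state(); print(st["tool_pos"],st["eef_rot"],st["q"])
c=wristview(ctrl.capture("wrist"),st); np.savez("w1.npz",**c); cv2.imwrite("pics/w1.png",c["frame"][:,:,::-1])
c=ctrl.capture("scene"); np.savez("s1.npz",**c); cv2.imwrite("pics/s1.png",c["frame"][:,:,::-1])
```

```text
[ 0.36217474 -0.16364476  0.41316347] [-3.13966325e+00 -1.54706970e-03  1.67302441e+00] [-5.59686917e-01 -4.93524125e-01  1.85863203e+00  3.52480924e-05
  1.77895757e+00 -2.23270558e+00]
```

View pics/w1.png

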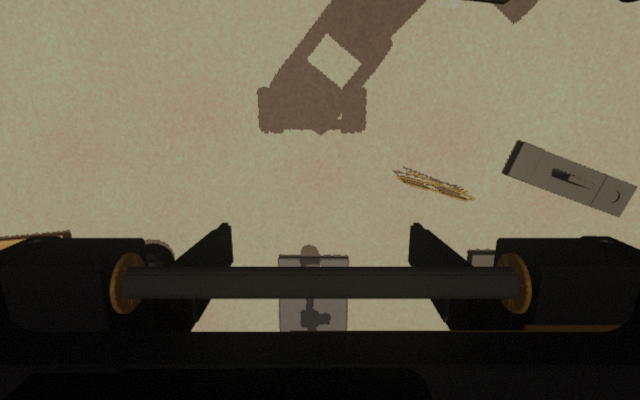

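View pics/s1.png

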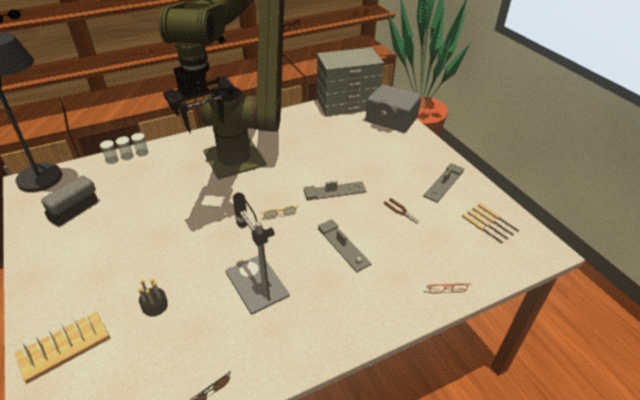

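Wrist view: base plate front edge at about (278–348, 257), spectacles (435,185), tray B (570,178), and tray C at (480,255) behind the hand. Next I'll measure the microscope from all the views.

Run:
```python
from h import *
t=load("top0.npz"); s=load("s1.npz"); w=load("w1.npz")
def up(im,x0,y0,x1,y1,k,f): 
    g=cv2.resize(im[y0:y1,x0:x1,::-1],None,fx=k,fy=k,interpolation=cv2.INTER_CUBIC); cv2.imwrite(f,cv2.convertScaleAbs(g,alpha=1.5))
up(t["frame"],355,130,420,220,6.5,"pics/d1.png")
up(s["frame"],220,185,300,315,4.6,"pics/d2.png")
up(w["frame"],265,235,365,335,6,"pics/d3.png")
a=onz(w,278.5,257,.014);b=onz(w,347.5,257,.014); print(a,b,np.linalg.norm(a-b))
```

```text
[ 0.55490227 -0.2194231   0.014     ] [ 0.5423129  -0.09505155  0.014     ] 0.12500710456013223
```

View pics/d1.png

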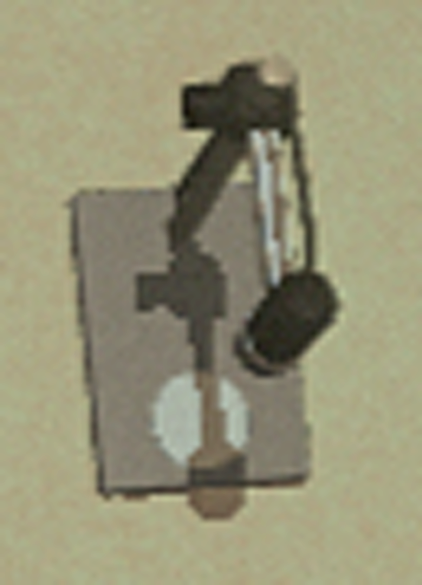

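View pics/d2.png

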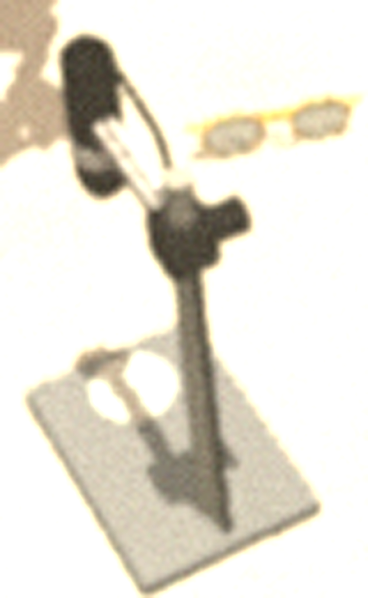

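View pics/d3.png

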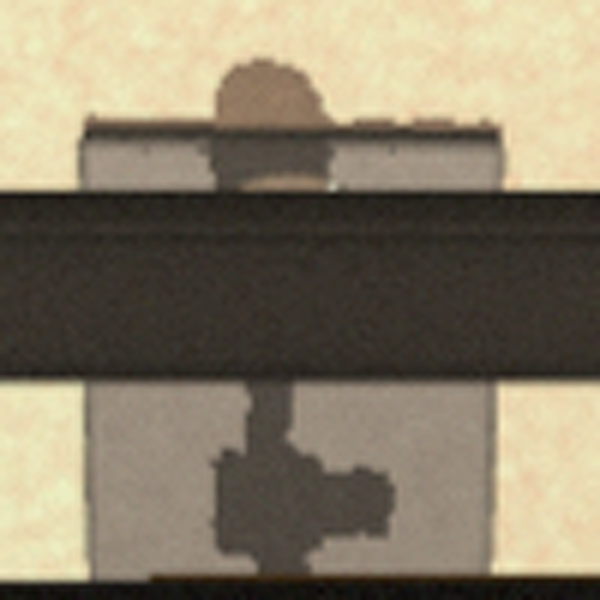

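Run:
```python
from h import *
t=load("top0.npz"); s=load("s1.npz"); w=load("w1.npz")
print("cams",[ray(c,0,0)[0].round(3) for c in (t,s,w)])
def px(u,v,x0,y0,k): return x0+(u+.5)/k-.5, y0+(v+.5)/k-.5
T=lambda u,v,z: onz(t,*px(u,v,355,130,6.5),z)
S=lambda u,v,z: onz(s,*px(u,v,220,185,4.6),z)
W=lambda u,v,z: onz(w,*px(u,v,265,235,6),z)
for n,P in (("top",[T(85,195,.014),T(105,485,.014),T(300,472,.014)]),("scene",[S(28,397,.014),S(147,580,.014),S(316,505,.014)]),("wrist",[W(82,138,.014),W(503,138,.014)])):
    print(n,np.round(P,4).tolist()); 
    for a,b in zip(P,P[1:]): d=b-a; print("  len",np.linalg.norm(d).round(4),"ang deg",np.degrees(np.arctan2(d[1],d[0])).round(2))
print("disc",T(200,419,.016),S(133,386,.016))
```

```text
cams [array([0.279, 0.119, 1.568]), array([ 1.554, -0.394,  1.175]), array([ 0.294, -0.171,  0.583])]
top [[0.7303, -0.0822, 0.014], [0.5477, -0.0932, 0.014], [0.5579, -0.2121, 0.014]]
  len 0.183 ang deg -176.57
  len 0.1193 ang deg -85.13
scene [[0.568, -0.2199, 0.014], [0.743, -0.1993, 0.014], [0.7365, -0.0803, 0.014]]
  len 0.1763 ang deg 6.71
  len 0.1192 ang deg 93.12
wrist [[0.5561, -0.2198, 0.014], [0.5433, -0.0933, 0.014]]
  len 0.1272 ang deg 95.78
disc [ 0.5892818  -0.15128865  0.016     ] [ 0.5917756  -0.15284117  0.016     ]
```

```bash
python3 - <<'E'
from h import *
t=load("top0.npz"); s=load("s1.npz")
def px(u,v,x0,y0,k): return (x0+(u+.5)/k-.5, y0+(v+.5)/k-.5)
th=np.linspace(0,2*np.pi,60)
for nm,c,x0,y0,k,f in (("t",t,355,130,6.5,"d1"),("s",s,220,185,4.6,"d2")):
    im=cv2.imread(f"pics/{f}.png")
    for z,col in ((.21,(0,0,255)),(.326,(0,255,0))):
        for a in th:
            u,v=proj(c,[.590+.017*np.cos(a),-.152+.017*np.sin(a),z])
            cv2.circle(im,(int((u-x0+.5)*k),int((v-y0+.5)*k)),1,col,-1)
    cv2.imwrite(f"pics/e{nm}.png",im)
E
python3 -c "
import cv2,numpy as np
a=cv2.imread('pics/et.png');b=cv2.imread('pics/es.png')
h=max(a.shape[0],b.shape[0]);p=lambda i:np.pad(i,((0,h-i.shape[0]),(0,0),(0,0)))
cv2.imwrite('pics/e.png',np.hstack([p(a),p(b)]))"
```

```text
(no output)
```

View pics/e.png

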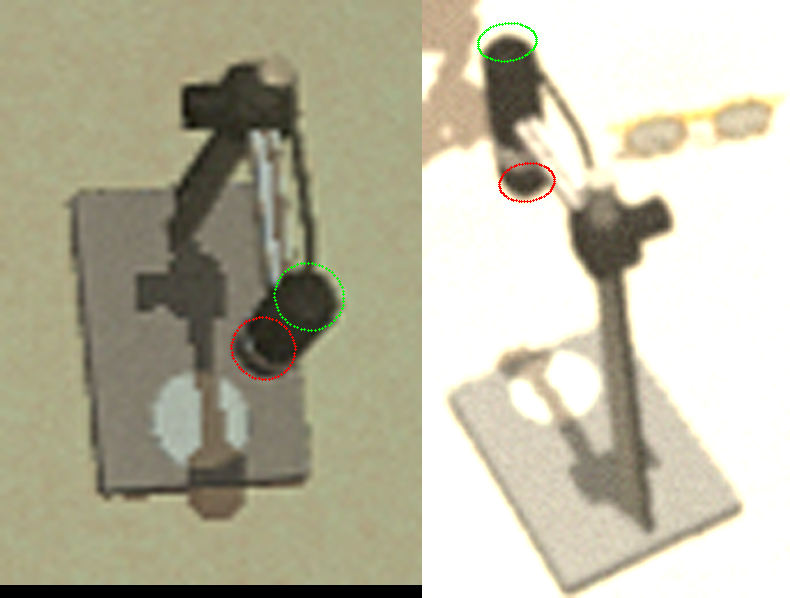

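Predicted lens rings (0.590, −0.152) coincide with the barrel in both views: top crop (263,348), scene crop (527,182). Now to above the tray handle.

Run:
```python
from h import *
from plant import ctrl
st=ctrl.read_state(); goto(st,[.603,.168,.26],1.681)
```

```text
linear cm [30.53, 27.35, 15.36] turn [-0.0013, -0.0011, -0.0083]
```

{"api": "drive_tool", "payload": {"commands": [{"hand": 1,"linear": [4,3.6,0],"turn": [0,0,0]},{"hand": 1,"linear": [8,7.2,0],"turn": [0,0,0]},{"hand": 1,"linear": [12,10.8,0],"turn": [0,0,0]},{"hand": 1,"linear": [16,14.4,0],"turn": [0,0,0]},{"hand": 1,"linear": [20,18,1],"turn": [0,0,0]}]}}

```text
clock: 3.62
tool_pos: [0.5219, 0.0554, 0.4051]
eef_rot: [3.14, 0.0, 1.673]
contact_force: [0.1, -0.1, 0.5]
width: 0.0953
```

{"api": "drive_tool", "payload": {"commands": [{"hand": 1,"linear": [3.5,3,2],"turn": [0,0,0]},{"hand": 1,"linear": [7,6.2,5],"turn": [0,0,0]},{"hand": 1,"linear": [10,8.9,9],"turn": [0,0,0]},{"hand": 1,"linear": [10.5,9.4,13],"turn": [0,0,-0.01]},{"hand": 1,"linear": [10.5,9.4,14.4],"turn": [0,0,-0.01]}]}}

```text
clock: 4.25
tool_pos: [0.602, 0.1681, 0.2563]
eef_rot: [-3.135, 0.001, 1.684]
contact_force: [0.2, -1.0, 0.1]
width: 0.0948
```

{"api": "drive_tool", "payload": {"commands": [{"hand": 1,"linear": [0,0,0],"turn": [0,0,0]},{"hand": 1,"linear": [0,0,0],"turn": [0,0,0]}]}}

```text
clock: 4.5
tool_pos: [0.6043, 0.1675, 0.2633]
eef_rot: [3.138, -0.0, 1.683]
contact_force: [-0.2, -0.5, 0.8]
width: 0.0952
```

Run:
```python
from h import *
from plant import ctrl
st=ctrl.read_state(); print(st["tool_pos"],st["eef_rot"],st["q"])
c=wristview(ctrl.capture("wrist"),st); np.savez("w2.npz",**c); cv2.imwrite("pics/w2.png",c["frame"][:,:,::-1])
print(proj(c,[.603,.168,.049]), proj(c,[.703,.179,.016]))
```

```text
[0.60432352 0.16746735 0.26331635] [ 3.13781270e+00 -2.28455317e-04  1.68297723e+00] [ 1.84776000e-01  4.61950321e-02  1.65147529e+00 -4.67109432e-05
  1.44013576e+00 -1.49819480e+00]
(np.float64(320.9244245372014), np.float64(171.3886768946315)) (np.float64(320.6556861976768), np.float64(242.54151272183154))
```

View pics/w2.png

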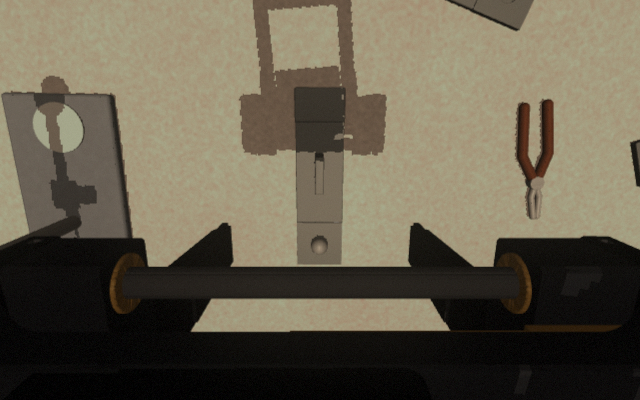

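Run:
```python
from h import *
w=load("w2.npz")
im=w["frame"][80:270,280:360,::-1]; cv2.imwrite("pics/f.png",cv2.resize(im,None,fx=3.1,fy=3.1,interpolation=cv2.INTER_CUBIC))
g=cv2.cvtColor(w["frame"],cv2.COLOR_RGB2GRAY).astype(int)
for r in (170,180,190,205,215,235): print(r,g[r,290:350].tolist())
print("disc",onz(w,58,128,.016))
```

```text
170 [154, 157, 159, 155, 155, 138, 90, 111, 110, 109, 111, 110, 109, 110, 110, 112, 109, 109, 110, 111, 111, 108, 109, 108, 97, 66, 105, 111, 113, 116, 114, 115, 111, 93, 110, 111, 109, 111, 109, 109, 112, 109, 112, 109, 111, 110, 110, 111, 109, 112, 111, 110, 103, 112, 157, 156, 158, 157, 159, 156]
180 [155, 158, 155, 156, 156, 142, 99, 108, 105, 109, 108, 111, 110, 109, 110, 109, 107, 108, 109, 110, 108, 110, 107, 111, 103, 81, 105, 111, 114, 114, 114, 113, 108, 88, 109, 109, 109, 111, 110, 110, 110, 111, 110, 109, 110, 110, 110, 110, 108, 110, 110, 105, 98, 131, 162, 158, 158, 154, 154, 152]
190 [158, 158, 154, 155, 153, 141, 94, 105, 111, 111, 108, 110, 109, 112, 109, 111, 110, 111, 107, 110, 109, 110, 109, 110, 102, 84, 104, 111, 110, 112, 111, 113, 105, 87, 110, 110, 111, 111, 111, 111, 110, 109, 110, 109, 112, 110, 109, 113, 110, 110, 108, 102, 113, 158, 156, 151, 149, 151, 153, 158]
205 [158, 157, 156, 157, 157, 149, 109, 100, 107, 110, 113, 110, 110, 111, 110, 108, 108, 109, 110, 110, 108, 111, 108, 111, 109, 108, 107, 108, 110, 112, 108, 109, 109, 111, 106, 112, 111, 112, 109, 112, 110, 112, 109, 110, 109, 110, 110, 109, 110, 111, 111, 105, 108, 155, 156, 155, 152, 153, 154, 158]
215 [155, 157, 154, 153, 155, 156, 143, 98, 108, 110, 109, 110, 109, 111, 109, 109, 109, 107, 110, 109, 106, 109, 109, 111, 107, 109, 112, 110, 108, 109, 110, 108, 111, 111, 110, 109, 110, 109, 109, 108, 108, 106, 108, 111, 109, 109, 108, 111, 108, 112, 109, 105, 117, 160, 159, 160, 159, 159, 159, 156]
235 [158, 159, 160, 155, 157, 159, 150, 116, 107, 104, 105, 106, 110, 106, 107, 106, 106, 106, 108, 107, 106, 107, 105, 105, 107, 107, 93, 64, 88, 86, 85, 88, 85, 94, 107, 107, 109, 108, 107, 109, 107, 107, 108, 109, 106, 109, 110, 106, 108, 109, 109, 121, 154, 159, 156, 156, 157, 154, 156, 159]
disc [ 0.5914599  -0.15228653  0.016     ]
```

View pics/f.png

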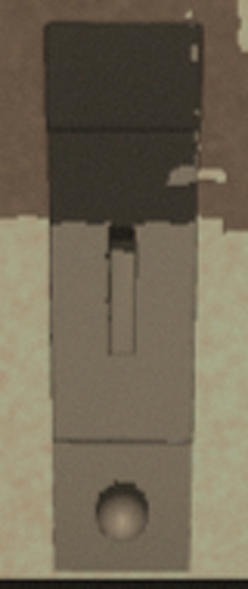

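Run:
```python
from h import *
w=load("w2.npz")
a=onz(w,319.1,160.5,.049);b=onz(w,319.1,194.3,.049);print("fin top ends",a,b,np.linalg.norm(a-b),(a+b)/2)
l=onz(w,315.0,178,.049);r=onz(w,323.6,178,.049);print("thick",np.linalg.norm(l-r),(l+r)/2)
l1=onz(w,296,205,.008);r1=onz(w,342.7,205,.008);l2=onz(w,297.5,235,.008);r2=onz(w,341.5,235,.008)
print("plate",np.linalg.norm(l1-r1),(l1+r1)/2,np.linalg.norm(l2-r2),(l2+r2)/2)
e1=onz(w,296,205,.008);e2=onz(w,297.5,262,.008)
for f in ((295.8,190,297.2,235),(343,190,341.6,235)):
    p,q=onz(w,*f[:2],.008),onz(w,*f[2:],.008); d=q-p; print("yaw",np.arctan2(d[1],d[0]))
print("ball",onz(w,319,244.5,.016))
```

```text
fin top ends [0.59076719 0.16453308 0.049     ] [0.63013358 0.16891583 0.049     ] 0.03960961408458487 [0.61045038 0.16672445 0.049     ]
thick 0.009910422917733296 [0.61087522 0.16700369 0.049     ]
plate 0.060799053298723246 [0.65447285 0.17184685 0.008     ] 0.058625503153362866 [0.69571119 0.17664667 0.008     ]
yaw 0.1240590616573057
yaw 0.09813179863314958
ball [0.7059833  0.17714122 0.016     ]
```

Run:
```python
from h import *
from plant import ctrl
st=ctrl.read_state(); print(st["tool_pos"]);goto(st,[.606,.1665,.015],1.683)
```

```text
[0.6044283  0.16750166 0.26356069]
linear cm [-0.12, 0.04, 24.86] turn [0.0043, -0.0003, 0.0]
```

{"api": "drive_tool", "payload": {"commands": [{"hand": 0.7,"linear": [-0.1,-0.1,4],"turn": [0,0,0]},{"hand": 0.7,"linear": [-0.1,-0.1,9],"turn": [0,0,0]},{"hand": 0.7,"linear": [-0.1,-0.1,13.5],"turn": [0,0,0]},{"hand": 0.7,"linear": [-0.1,-0.1,16],"turn": [0,0,0]},{"hand": 0.7,"linear": [-0.1,-0.1,16],"turn": [0,0,0]}]}}

```text
clock: 5.18
tool_pos: [0.6018, 0.1662, 0.0998]
eef_rot: [-3.139, 0.0, 1.683]
contact_force: [-0.3, -0.4, 1.1]
width: 0.0667
```

{"api": "drive_tool", "payload": {"commands": [{"hand": 0.5,"linear": [0,0,0],"turn": [0,0,0]},{"hand": 0.5,"linear": [0,0,0],"turn": [0,0,0]}]}}

```text
clock: 5.42
tool_pos: [0.6042, 0.167, 0.1034]
eef_rot: [3.137, -0.0, 1.684]
contact_force: [-0.1, -0.2, -0.0]
width: 0.0519
```

Run:
```python
from h import *
from plant import ctrl
st=ctrl.read_state(); print(st["tool_pos"],st["eef_rot"],st["width"])
c=wristview(ctrl.capture("wrist"),st); np.savez("w3.npz",**c); cv2.imwrite("pics/w3.png",c["frame"][:,:,::-1])
goto(st,[.606,.1665,.015],1.683)
print(proj(c,[.606,.1665,.049]))
```

```text
[0.60423991 0.16697242 0.10344036] [ 3.13723716e+00 -3.87008574e-04  1.68385620e+00] 0.05194044897936769
linear cm [-0.07, 0.13, 8.84] turn [0.0044, -0.0004, 0.0009]
(np.float64(319.56996994407496), np.float64(216.03691626625977))
```

View pics/w3.png

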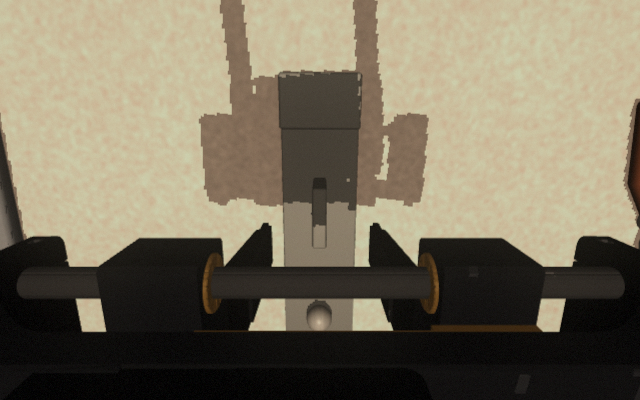

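{"api": "drive_tool", "payload": {"commands": [{"hand": 0.5,"linear": [-0.1,0.1,3],"turn": [0.004,0,0]},{"hand": 0.5,"linear": [-0.1,0.1,6],"turn": [0.004,0,0]},{"hand": 0.5,"linear": [-0.1,0.1,7.8],"turn": [0.004,0,0]},{"hand": 0.4,"linear": [-0.1,0.1,8.6],"turn": [0.004,0,0]},{"hand": 0.4,"linear": [-0.1,0.1,8.6],"turn": [0.004,0,0]}]}}

```text
clock: 6.1
tool_pos: [0.6039, 0.1659, 0.0149]
eef_rot: [-3.138, -0.0, 1.684]
contact_force: [0.8, -0.6, 0.4]
width: 0.0383
```

{"api": "drive_tool", "payload": {"commands": [{"hand": 0.3,"linear": [0,0,0],"turn": [0,0,0]},{"hand": 0.25,"linear": [0,0,0],"turn": [0,0,0]},{"hand": 0.22,"linear": [0,0,0],"turn": [0,0,0]}]}}

```text
clock: 6.48
tool_pos: [0.6041, 0.1659, 0.0153]
eef_rot: [-3.139, -0.0, 1.684]
contact_force: [-0.2, -0.4, -0.5]
width: 0.022
```

Run:
```python
from h import *
from plant import ctrl
st=ctrl.read_state(); print(st["tool_pos"],st["eef_rot"],st["width"],st["contact_force"])
c=wristview(ctrl.capture("wrist"),st); np.savez("w4.npz",**c); cv2.imwrite("pics/w4.png",c["frame"][:,:,::-1])
print(ctrl.read_state()["tool_pos"])
```

```text
[0.6041456  0.16590576 0.01534531] [-3.13866753e+00 -5.99669766e-05  1.68399950e+00] 0.021973888689710914 [-0.19271818 -0.44937702 -0.53197775]
[0.60403283 0.16592708 0.01517607]
```

View pics/w4.png

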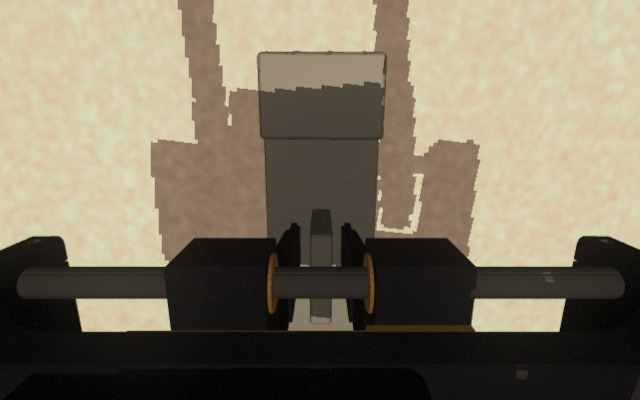

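The fin spans columns 312–330 and the jaws sit at 299 and 343, so it is centred. I'll close gently in small steps.

{"api": "drive_tool", "payload": {"commands": [{"hand": 0.18,"linear": [0,0,0],"turn": [0,0,0]},{"hand": 0.15,"linear": [0,0,0],"turn": [0,0,0]},{"hand": 0.12,"linear": [0,0,0],"turn": [0,0,0]},{"hand": 0.1,"linear": [0,0,0],"turn": [0,0,0]},{"hand": 0.08,"linear": [0,0,0],"turn": [0,0,0]}]}}

```text
clock: 7.15
tool_pos: [0.6037, 0.1659, 0.0146]
eef_rot: [-3.138, -0.0, 1.684]
contact_force: [-0.3, -0.3, 0.3]
width: 0.0102
```

{"api": "drive_tool", "payload": {"commands": [{"hand": 0.05,"linear": [0,0,0],"turn": [0,0,0]},{"hand": 0,"linear": [0,0,0],"turn": [0,0,0]},{"hand": 0,"linear": [0,0,0],"turn": [0,0,0]}]}}

```text
clock: 7.52
tool_pos: [0.6037, 0.1659, 0.0146]
eef_rot: [-3.137, -0.0, 1.684]
contact_force: [-0.4, 1.5, -0.4]
width: 0.0098
```

Run:
```python
from h import *
from plant import ctrl
st=ctrl.read_state(); print(st["tool_pos"],st["eef_rot"],st["width"],st["contact_force"],st["torque"])
for n in ("scene","top"):
    c=ctrl.capture(n); np.savez(n+"5.npz",**c)
    x0,y0,x1,y1=(300,200,400,290) if n=="scene" else (270,130,340,230)
    cv2.imwrite(f"pics/{n}5.png",cv2.resize(c["frame"][y0:y1,x0:x1,::-1],None,fx=5,fy=5,interpolation=cv2.INTER_CUBIC))
```

```text
[0.60365603 0.16591638 0.01459543] [-3.13748730e+00 -1.60946140e-04  1.68398564e+00] 0.009848543848295368 [-0.38869593  1.4605161  -0.4454913 ] [ 0.25448963 -0.14719168  0.06811786]
```

View pics/scene5.png

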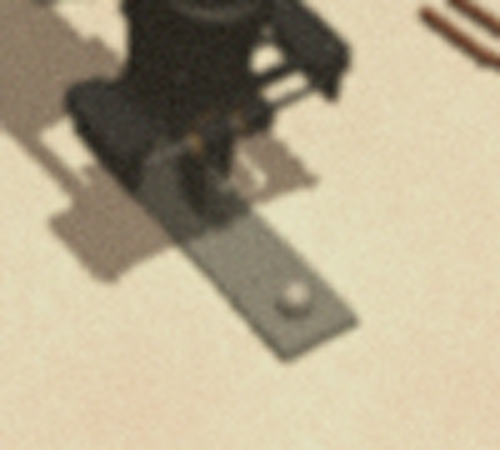

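{"api": "drive_tool", "payload": {"commands": [{"hand": 0,"linear": [0,0,-0.2],"turn": [0,0,0]},{"hand": 0,"linear": [0,0,-0.6],"turn": [0,0,0]},{"hand": 0,"linear": [0,0,-1.1],"turn": [0,0,0]},{"hand": 0,"linear": [0,0,-1.5],"turn": [0,0,0]},{"hand": 0,"linear": [0,0,-1.7],"turn": [0,0,0]}]}}

```text
clock: 8.25
tool_pos: [0.604, 0.1659, 0.0322]
eef_rot: [-3.138, -0.0, 1.684]
contact_force: [0.4, -0.2, -2.0]
width: 0.0097
```

Run:
```python
from h import *
from plant import ctrl
st=ctrl.read_state(); print(st["tool_pos"],st["eef_rot"],st["width"],st["contact_force"],st["torque"])
c=ctrl.capture("scene"); np.savez("scene6.npz",**c)
x0,y0,x1,y1=(300,200,400,290)
cv2.imwrite(f"pics/scene6.png",cv2.resize(c["frame"][y0:y1,x0:x1,::-1],None,fx=5,fy=5,interpolation=cv2.INTER_CUBIC))
w=wristview(ctrl.capture("wrist"),st); np.savez("w6.npz",**w); cv2.imwrite("pics/w6.png",w["frame"][:,:,::-1])
```

```text
[0.60404769 0.16588616 0.03222093] [-3.13830517e+00 -2.42047467e-05  1.68398146e+00] 0.009738819202113964 [ 0.38423429 -0.15525169 -1.96170439] [ 0.09661932 -0.09227737 -0.0019674 ]
```

View pics/scene6.png

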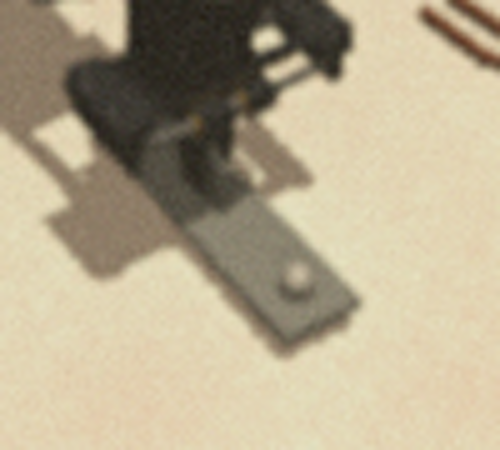

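View pics/w6.png

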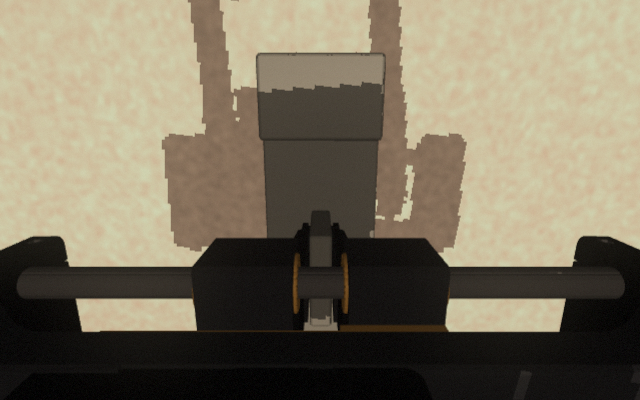

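The tray is lifted level, with the block at the same wrist pixels (258–384, 53–138) as before, and the ball is in its pocket. I'll continue up.

{"api": "drive_tool", "payload": {"commands": [{"hand": 0,"linear": [0,0,-0.3],"turn": [0,0,0]},{"hand": 0,"linear": [0,0,-0.9],"turn": [0,0,0]},{"hand": 0,"linear": [0,0,-1.8],"turn": [0,0,0]},{"hand": 0,"linear": [0,0,-2.9],"turn": [0,0,0]},{"hand": 0,"linear": [0,0,-4.0],"turn": [0,0,0]}]}}

```text
clock: 8.98
tool_pos: [0.6042, 0.1659, 0.0728]
eef_rot: [-3.138, -0.0, 1.684]
contact_force: [-0.3, 0.6, -2.2]
width: 0.01
```

{"api": "drive_tool", "payload": {"commands": [{"hand": 0,"linear": [0,0,-1.1],"turn": [0,0,0]},{"hand": 0,"linear": [0,0,-2.2],"turn": [0,0,0]},{"hand": 0,"linear": [0,0,-3.3],"turn": [0,0,0]},{"hand": 0,"linear": [0,0,-4.4],"turn": [0,0,0]},{"hand": 0,"linear": [0,0,-5.5],"turn": [0,0,0]}]}}

```text
clock: 9.6
tool_pos: [0.6042, 0.1659, 0.1274]
eef_rot: [-3.138, -0.0, 1.684]
contact_force: [0.0, -0.5, -2.8]
width: 0.0095
```

{"api": "drive_tool", "payload": {"commands": [{"hand": 0,"linear": [0,0,-1.1],"turn": [0,0,0]},{"hand": 0,"linear": [0,0,-2.1],"turn": [0,0,0]},{"hand": 0,"linear": [0,0,-2.9],"turn": [0,0,0]},{"hand": 0,"linear": [0,0,-3.4],"turn": [0,0,0]},{"hand": 0,"linear": [0,0,-3.6],"turn": [0,0,0]}]}}

```text
clock: 10.22
tool_pos: [0.6044, 0.1659, 0.1629]
eef_rot: [-3.138, -0.0, 1.684]
contact_force: [-0.7, 0.1, -1.9]
width: 0.01
```

{"api": "drive_tool", "payload": {"commands": [{"hand": 0,"linear": [-0.2,-0.2,0],"turn": [0,0,0]},{"hand": 0,"linear": [-0.6,-0.6,0],"turn": [0,0,0]},{"hand": 0,"linear": [-1.2,-1.2,0],"turn": [0,0,0]},{"hand": 0,"linear": [-2.0,-2.0,0],"turn": [0,0,0]},{"hand": 0,"linear": [-2.9,-2.9,0],"turn": [0,0,0]}]}}

```text
clock: 10.85
tool_pos: [0.5781, 0.1331, 0.1627]
eef_rot: [-3.137, 0.0, 1.684]
contact_force: [-1.6, -0.3, -2.1]
width: 0.0096
```

{"api": "drive_tool", "payload": {"commands": [{"hand": 0,"linear": [-0.9,-0.9,0],"turn": [0,0,0]},{"hand": 0,"linear": [-1.8,-1.8,0],"turn": [0,0,0]},{"hand": 0,"linear": [-2.7,-2.7,0],"turn": [0,0,0]},{"hand": 0,"linear": [-3.6,-3.6,0],"turn": [0,0,0]},{"hand": 0,"linear": [-4.5,-4.5,0],"turn": [0,0,0]}]}}

```text
clock: 11.48
tool_pos: [0.5386, 0.0834, 0.163]
eef_rot: [-3.138, 0.0, 1.684]
contact_force: [1.1, 0.2, -2.3]
width: 0.0099
```

{"api": "drive_tool", "payload": {"commands": [{"hand": 0,"linear": [-0.9,-0.9,0],"turn": [0,0,0]},{"hand": 0,"linear": [-1.8,-1.8,0],"turn": [0,0,0]},{"hand": 0,"linear": [-2.7,-2.7,0],"turn": [0,0,0]},{"hand": 0,"linear": [-3.6,-3.6,0],"turn": [0,0,0]},{"hand": 0,"linear": [-4.5,-4.5,0],"turn": [0,0,0]}]}}

```text
clock: 12.1
tool_pos: [0.499, 0.0336, 0.1632]
eef_rot: [-3.138, 0.0, 1.684]
contact_force: [0.8, 0.6, -1.8]
width: 0.0098
```

{"api": "drive_tool", "payload": {"commands": [{"hand": 0,"linear": [-0.9,-0.9,0],"turn": [0,0,0]},{"hand": 0,"linear": [-1.8,-1.8,0],"turn": [0,0,0]},{"hand": 0,"linear": [-2.7,-2.7,0],"turn": [0,0,0]},{"hand": 0,"linear": [-3.6,-3.6,0],"turn": [0,0,0]},{"hand": 0,"linear": [-4.5,-4.4,0],"turn": [0,0,0]}]}}

```text
clock: 12.72
tool_pos: [0.4603, -0.0161, 0.1633]
eef_rot: [-3.138, 0.0, 1.684]
contact_force: [0.1, 0.2, -1.3]
width: 0.0099
```

Run:
```python
from h import *
from plant import ctrl
st=ctrl.read_state(); print(st["tool_pos"],st["eef_rot"],st["width"],st["contact_force"],st["q"])
```

```text
[ 0.46034769 -0.01609271  0.16332514] [-3.13767502e+00  1.24763681e-05  1.68402627e+00] 0.009936951297822799 [ 0.14451015  0.20778053 -1.26007158] [-1.50909519e-01 -2.71291453e-01  2.11065248e+00 -1.07221904e-03
  1.30601027e+00 -1.83465320e+00]
```

{"api": "drive_tool", "payload": {"commands": [{"hand": 0,"linear": [-0.9,-0.8,0],"turn": [0,0,0]},{"hand": 0,"linear": [-1.8,-1.5,0],"turn": [0,0,0]},{"hand": 0,"linear": [-2.7,-2.1,0],"turn": [0,0,0]},{"hand": 0,"linear": [-3.6,-2.6,0],"turn": [0,0,0]},{"hand": 0,"linear": [-4.5,-3.0,0],"turn": [0,0,0]}]}}

```text
clock: 13.35
tool_pos: [0.436, -0.0642, 0.1635]
eef_rot: [-3.138, 0.0, 1.684]
contact_force: [-0.5, 0.2, -1.5]
width: 0.01
```

{"api": "drive_tool", "payload": {"commands": [{"hand": 0,"linear": [-0.9,-0.3,0],"turn": [0,0,0]},{"hand": 0,"linear": [-1.8,-0.6,0],"turn": [0,0,0]},{"hand": 0,"linear": [-2.7,-0.8,0],"turn": [0,0,0]},{"hand": 0,"linear": [-3.6,-1.0,0],"turn": [0,0,0]},{"hand": 0,"linear": [-4.5,-1.1,0],"turn": [0,0,0]}]}}

```text
clock: 13.98
tool_pos: [0.4303, -0.1101, 0.1634]
eef_rot: [-3.138, -0.0, 1.684]
contact_force: [-0.2, 0.7, -2.0]
width: 0.0094
```

{"api": "drive_tool", "payload": {"commands": [{"hand": 0,"linear": [-0.9,0,0],"turn": [0,0,0]},{"hand": 0,"linear": [-1.7,0,0],"turn": [0,0,0]},{"hand": 0,"linear": [-2.4,0,0],"turn": [0,0,0]},{"hand": 0,"linear": [-3.0,0,0],"turn": [0,0,0]},{"hand": 0,"linear": [-3.5,0,0],"turn": [0,0,0]}]}}

```text
clock: 14.6
tool_pos: [0.4343, -0.1446, 0.1635]
eef_rot: [-3.138, -0.0, 1.684]
contact_force: [0.5, 0.1, -1.3]
width: 0.0098
```

{"api": "drive_tool", "payload": {"commands": [{"hand": 0,"linear": [-0.3,0,0],"turn": [0,0,0]},{"hand": 0,"linear": [-0.4,0,0],"turn": [0,0,0]},{"hand": 0,"linear": [-0.4,0,0],"turn": [0,0,0]},{"hand": 0,"linear": [-0.4,0,0],"turn": [0,0,0]}]}}

```text
clock: 15.1
tool_pos: [0.4347, -0.1481, 0.1635]
eef_rot: [-3.138, -0.0, 1.684]
contact_force: [0.8, -0.7, -1.8]
width: 0.01
```

Run:
```python
from h import *
from plant import ctrl
st=ctrl.read_state(); print(st["tool_pos"],st["eef_rot"],st["width"],st["contact_force"],st["q"])
for n in ("scene","top"):
    c=ctrl.capture(n); np.savez(n+"7.npz",**c)
    cv2.imwrite(f"pics/{n}7.png",c["frame"][:,:,::-1])
x0,y0,x1,y1=(190,140,320,270); c=load("scene7.npz")
cv2.imwrite(f"pics/scene7c.png",cv2.resize(c["frame"][y0:y1,x0:x1,::-1],None,fx=4.5,fy=4.5,interpolation=cv2.INTER_CUBIC))
w=wristview(ctrl.capture("wrist"),st); np.savez("w7.npz",**w); cv2.imwrite("pics/w7.png",w["frame"][:,:,::-1])
```

```text
[ 0.43470405 -0.14812741  0.16346163] [-3.13760420e+00 -7.71285519e-05  1.68415217e+00] 0.009982566966292555 [ 0.78199457 -0.67546308 -1.76575877] [-4.44084238e-01 -2.75125510e-01  2.11344439e+00 -2.11792738e-03
  1.30669979e+00 -2.12768020e+00]
```

View pics/scene7c.png

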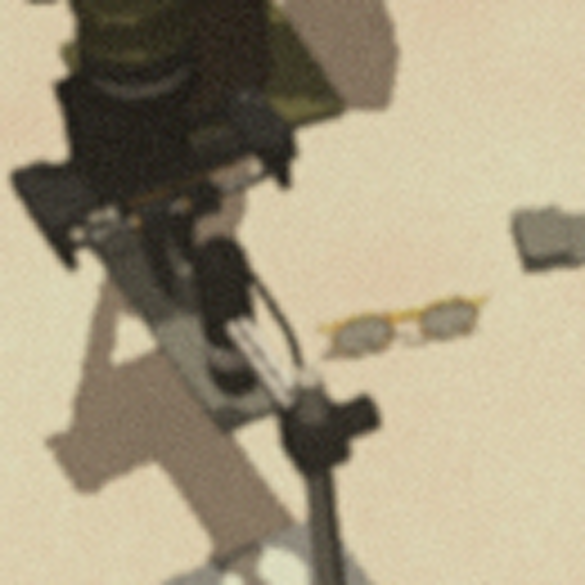

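View pics/top7.png

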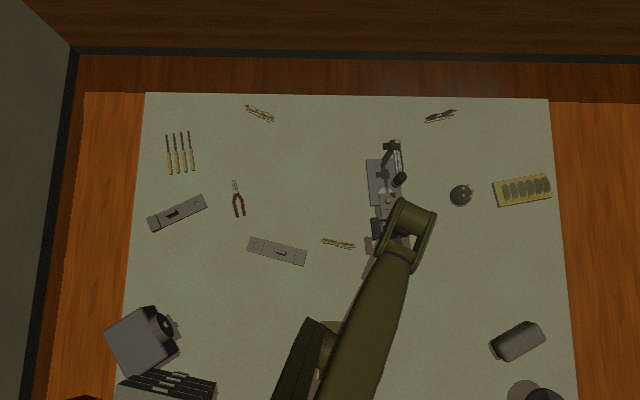

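View pics/w7.png

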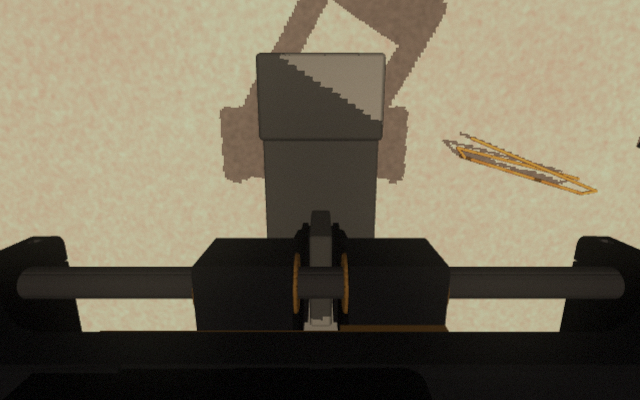

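Run:
```python
from h import *
s=load("scene7.npz"); t=load("top7.npz")
for z in np.arange(.16,.6,.04): print(round(z,2),np.round(proj(s,[.435,-.148,z]),0),np.round(proj(t,[.435,-.148,z]),0))
for z in (.3,.4,.5,.6): print(z,onz(t,408,197,z).round(3),onz(t,436,215,z).round(3))
x0,y0,x1,y1=(350,130,450,290); 
cv2.imwrite("pics/top7c.png",cv2.convertScaleAbs(cv2.resize(t["frame"][y0:y1,x0:x1,::-1],None,fx=3.7,fy=3.7,interpolation=cv2.INTER_CUBIC),alpha=1.7))
x0,y0,x1,y1=(160,60,290,270); 
cv2.imwrite("pics/scene7d.png",cv2.convertScaleAbs(cv2.resize(s["frame"][y0:y1,x0:x1,::-1],None,fx=2.8,fy=2.8,interpolation=cv2.INTER_CUBIC),alpha=1.4))
a=cv2.imread("pics/top7c.png");b=cv2.imread("pics/scene7d.png");b=b[:592]
h=max(len(a),len(b));p=lambda i:np.pad(i,((0,h-len(i)),(0,0),(0,0)));cv2.imwrite("pics/cmp7.png",np.hstack([p(a),p(b)]))
```

```text
0.16 [229. 204.] [392. 229.]
0.2 [227. 194.] [394. 228.]
0.24 [225. 184.] [397. 226.]
0.28 [224. 174.] [399. 225.]
0.32 [222. 164.] [402. 223.]
0.36 [220. 152.] [404. 222.]
0.4 [218. 141.] [407. 220.]
0.44 [216. 129.] [410. 218.]
0.48 [214. 116.] [414. 216.]
0.52 [212. 103.] [417. 214.]
0.56 [210.  90.] [421. 212.]
0.3 [ 0.524 -0.175  0.3  ] [ 0.467 -0.264  0.3  ]
0.4 [ 0.505 -0.152  0.4  ] [ 0.452 -0.233  0.4  ]
0.5 [ 0.485 -0.129  0.5  ] [ 0.437 -0.203  0.5  ]
0.6 [ 0.466 -0.106  0.6  ] [ 0.422 -0.173  0.6  ]
```

View pics/cmp7.png

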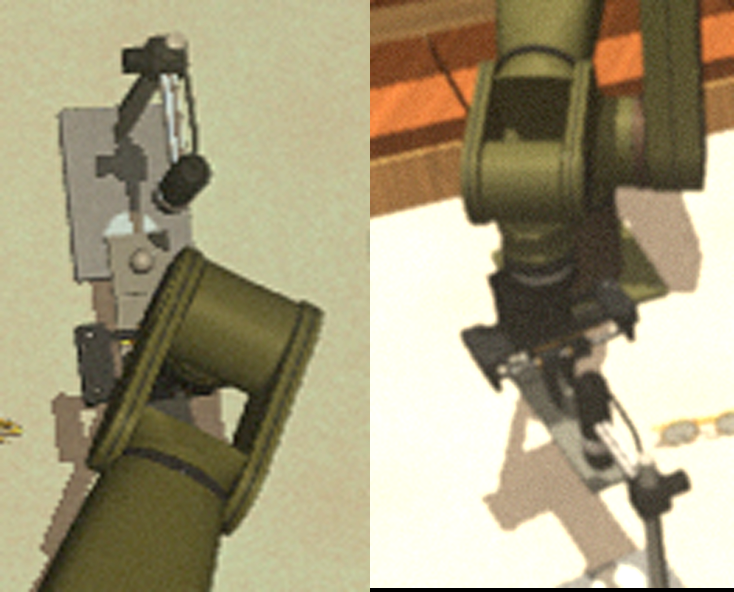

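Run:
```python
from h import *
t=load("top7.npz")
b=onz(t,388.0,199.9,.165); tcp=np.array([.4347,-.1481,.1635]); print(b,b-tcp,np.linalg.norm((b-tcp)[:2]))
d=np.array([.590,-.152])-b[:2]; print("needed",d)
yaw=1.684; print("tool",np.array([np.cos(yaw)*d[0]+np.sin(yaw)*d[1], np.sin(yaw)*d[0]-np.cos(yaw)*d[1]])*100)
print(proj(t,[.590,-.152,.169]))
```

```text
[ 0.53829783 -0.13453671  0.165     ] [0.10359783 0.01356329 0.0015    ] 0.10448193125742278
needed [ 0.05170217 -0.01746329]
tool [-2.31918949  4.93985477]
(np.float64(392.82055013017015), np.float64(185.62589950672196))
```

The ball is in its pocket at top-crop pixel (142,260), and tray, hand and barrel are all clear of each other. I'll make the slow final approach from the open side.

{"api": "drive_tool", "payload": {"commands": [{"hand": 0,"linear": [-0.1,0.2,0],"turn": [0,0,0]},{"hand": 0,"linear": [-0.3,0.6,0],"turn": [0,0,0]},{"hand": 0,"linear": [-0.6,1.2,-0.1],"turn": [0,0,0]},{"hand": 0,"linear": [-0.9,1.8,-0.1],"turn": [0,0,0]},{"hand": 0,"linear": [-1.2,2.4,-0.2],"turn": [0,0,0]}]}}

```text
clock: 15.88
tool_pos: [0.4604, -0.1577, 0.1653]
eef_rot: [-3.137, -0.0, 1.684]
contact_force: [0.1, -0.2, -1.7]
width: 0.0102
```

{"api": "drive_tool", "payload": {"commands": [{"hand": 0,"linear": [-0.3,0.6,0],"turn": [0,0,0]},{"hand": 0,"linear": [-0.6,1.2,-0.1],"turn": [0,0,0]},{"hand": 0,"linear": [-0.8,1.7,-0.1],"turn": [0,0,0]},{"hand": 0,"linear": [-1.0,2.1,-0.2],"turn": [0,0,0]},{"hand": 0,"linear": [-1.1,2.3,-0.2],"turn": [0,0,0]}]}}

```text
clock: 16.5
tool_pos: [0.4843, -0.1659, 0.1674]
eef_rot: [-3.138, 0.0, 1.684]
contact_force: [0.9, -0.5, -1.0]
width: 0.0099
```

{"api": "drive_tool", "payload": {"commands": [{"hand": 0,"linear": [0,0.1,0],"turn": [0,0,0]},{"hand": 0,"linear": [0,0.1,0],"turn": [0,0,0]},{"hand": 0,"linear": [0,0.1,0],"turn": [0,0,0]},{"hand": 0,"linear": [0,0.1,0],"turn": [0,0,0]}]}}

```text
clock: 17.0
tool_pos: [0.4849, -0.1657, 0.1673]
eef_rot: [-3.138, 0.0, 1.684]
contact_force: [0.7, 1.0, -2.7]
width: 0.01
```

Run:
```python
from h import *
from plant import ctrl
st=ctrl.read_state(); print(st["tool_pos"],st["eef_rot"],st["width"],st["contact_force"],st["q"])
for n in ("scene","top"):
    c=ctrl.capture(n); np.savez(n+"8.npz",**c)
s=load("scene8.npz");t=load("top8.npz")
tc=np.array([.590,-.152]); th=np.linspace(0,2*np.pi,48)
def mk(c,x0,y0,x1,y1,k):
    im=cv2.resize(c["frame"][y0:y1,x0:x1,::-1],None,fx=k,fy=k,interpolation=cv2.INTER_CUBIC); im=cv2.convertScaleAbs(im,alpha=1.6 if c is t else 1.2)
    im2=im.copy()
    for z,r,col in ((.21,.017,(0,0,255)),(.169,.011,(0,255,0))):
        for a in th:
            u,v=proj(c,[tc[0]+r*np.cos(a),tc[1]+r*np.sin(a),z]); cv2.circle(im2,(int((u-x0+.5)*k),int((v-y0+.5)*k)),1,col,-1)
    return np.vstack([im,im2])
a=mk(t,365,160,425,220,4.9);b=mk(s,215,195,285,255,4.9)
cv2.imwrite("pics/cmp8.png",np.hstack([a,b]))
```

```text
[ 0.48493979 -0.16565056  0.16729917] [-3.13761440e+00  6.33335091e-06  1.68398605e+00] 0.00996672998832313 [ 0.68753517  1.01622086 -2.74141307] [-0.43276269 -0.14736153  1.99997938 -0.00215399  1.29237207 -2.1161532 ]
```

View pics/cmp8.png

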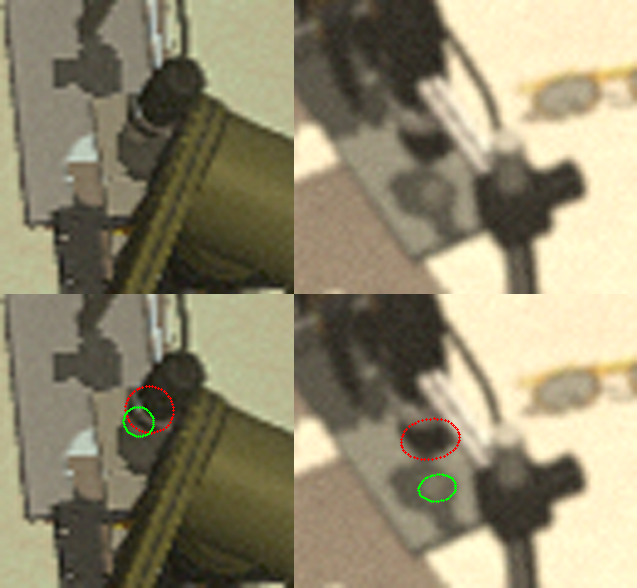

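Run:
```python
from h import *
s=load("scene8.npz"); x0,y0,x1,y1=(225,205,270,255)
im=s["frame"][y0:y1,x0:x1,::-1]
im=cv2.resize(im,None,fx=8.5,fy=8.5,interpolation=cv2.INTER_CUBIC); im=cv2.convertScaleAbs(im,alpha=1.9,beta=-50)
im2=im.copy()
r=.011
for cz in (.169,):
  R=s["view"][:3,:3]
  for a in np.linspace(0,2*np.pi,60):
    p=np.array([.590,-.152,cz])+r*(R[0]*np.cos(a)+R[1]*np.sin(a)); u,v=proj(s,p)
    cv2.circle(im2,(int((u-x0+.5)*8.5),int((v-y0+.5)*8.5)),1,(0,255,0),-1)
cv2.imwrite("pics/z8.png",np.hstack([im,im2]));
```

```text
(no output)
```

View pics/z8.png

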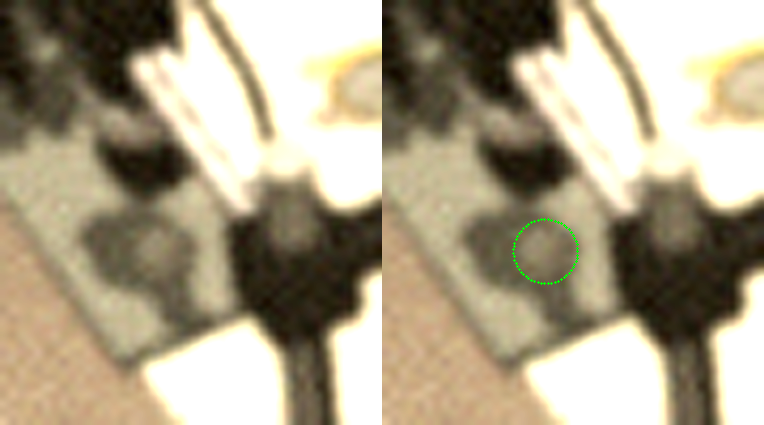

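```bash
python3 - <<'E'
from h import *
def show(c,x0,y0,x1,y1,k,al,be):
    im=c["frame"][y0:y1,x0:x1,::-1]
    return cv2.convertScaleAbs(cv2.resize(im,None,fx=k,fy=k,interpolation=cv2.INTER_CUBIC),alpha=al,beta=be)
s6=load("scene6.npz");s5=load("scene5.npz");t7=load("top7.npz");t5=load("top5.npz")
# ball centres by bright-blob vs local: show crops with predicted ball outlines (TCP+[.102,.0115])
out=[]
for c,tcp,al,be in ((s5,[.6037,.1659,.0146],1.6,-60),(s6,[.6040,.1659,.0322],1.6,-60),(t5,[.6037,.1659,.0146],2,0),(t7,[.4347,-.1481,.1635],2,0)):
    p=np.array([tcp[0]+.102,tcp[1]+.0115,tcp[2]-.0146+.016]); u,v=proj(c,p)
    x0,y0=int(u)-11,int(v)-11; k=16
    im=show(c,x0,y0,x0+23,y0+23,k,al,be); R=c["view"][:3,:3]
    for a in np.linspace(0,2*np.pi,60):
        q=p+.011*(R[0]*np.cos(a)+R[1]*np.sin(a)); uu,vv=proj(c,q); cv2.circle(im,(int((uu-x0+.5)*k),int((vv-y0+.5)*k)),1,(0,255,0),-1)
    out.append(im)
cv2.imwrite("pics/balls.png",np.vstack([np.hstack(out[:2]),np.hstack(out[2:])])[:, :])
E
python3 -c "
import cv2;i=cv2.imread('pics/balls.png');cv2.imwrite('pics/balls2.png',cv2.resize(i,(590,590)))"
```

```text
(no output)
```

View pics/balls2.png

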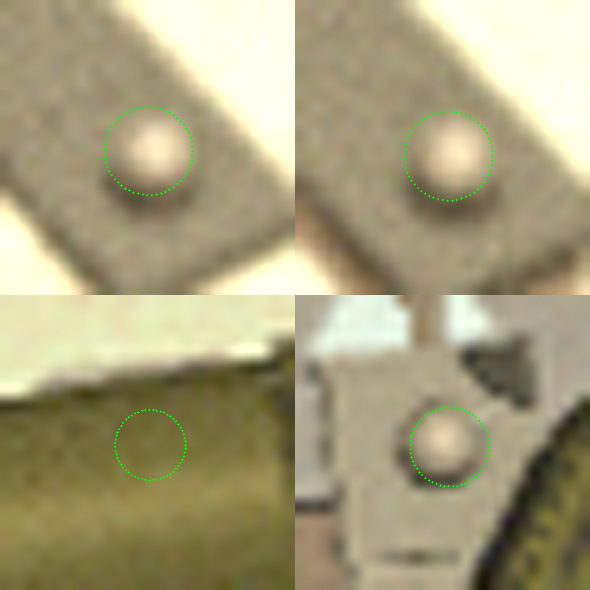

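The ball is visible in shadow under the lens, at (160,240) in the crop. Averaging the three cameras leaves it about 3 mm short in x and 1 mm in y, so I'll make a small trim.

{"api": "drive_tool", "payload": {"commands": [{"hand": 0,"linear": [0,0.1,0],"turn": [0,0,0]},{"hand": 0,"linear": [0.1,0.2,0],"turn": [0,0,0]},{"hand": 0,"linear": [0.1,0.3,0],"turn": [0,0,0]},{"hand": 0,"linear": [0.1,0.3,0],"turn": [0,0,0]},{"hand": 0,"linear": [0.1,0.3,0],"turn": [0,0,0]}]}}

```text
clock: 17.73
tool_pos: [0.4879, -0.1643, 0.1673]
eef_rot: [-3.138, -0.0, 1.684]
contact_force: [0.2, 0.5, -1.0]
width: 0.01
```

{"api": "drive_tool", "payload": {"commands": [{"hand": 0,"linear": [0,0,0],"turn": [0,0,0]},{"hand": 0,"linear": [0,0,0],"turn": [0,0,0]},{"hand": 0,"linear": [0,0,0],"turn": [0,0,0]},{"hand": 0,"linear": [0,0,0],"turn": [0,0,0]}]}}

```text
clock: 18.23
tool_pos: [0.4879, -0.1644, 0.1673]
eef_rot: [-3.138, 0.0, 1.684]
contact_force: [-0.4, 1.2, -1.6]
width: 0.0096
```

Run:
```python
from h import *
from plant import ctrl
st=ctrl.read_state(); print(st["tool_pos"],st["eef_rot"],st["width"],st["contact_force"],np.abs(st["joint_velocities"]).max())
w=ctrl.capture("wrist"); s=ctrl.capture("scene")
x0,y0,x1,y1=(200,180,290,270);k=6.5
im=cv2.convertScaleAbs(cv2.resize(s["frame"][y0:y1,x0:x1,::-1],None,fx=k,fy=k,interpolation=cv2.INTER_CUBIC),alpha=1.7,beta=-40)
R=s["view"][:3,:3]; p=np.array([st["tool_pos"][0]+.102,st["tool_pos"][1]+.0118,st["tool_pos"][2]+.0014]); print("ball kin",p)
for a in np.linspace(0,2*np.pi,60):
    u,v=proj(s,p+.011*(R[0]*np.cos(a)+R[1]*np.sin(a))); cv2.circle(im,(int((u-x0+.5)*k),int((v-y0+.5)*k)),1,(0,255,0),-1)
cv2.imwrite("pics/fin.png",im); cv2.imwrite("pics/finw.png",w["frame"][:,:,::-1]); cv2.imwrite("pics/fins.png",s["frame"][:,:,::-1])
```

```text
[ 0.48788049 -0.16436978  0.16728289] [-3.13760196e+00  2.56796358e-05  1.68397647e+00] 0.009635967568980153 [-0.4329359   1.18022603 -1.64210262] 0.001871128352536288
ball kin [ 0.58988049 -0.15256978  0.16868289]
```

View pics/fin.png

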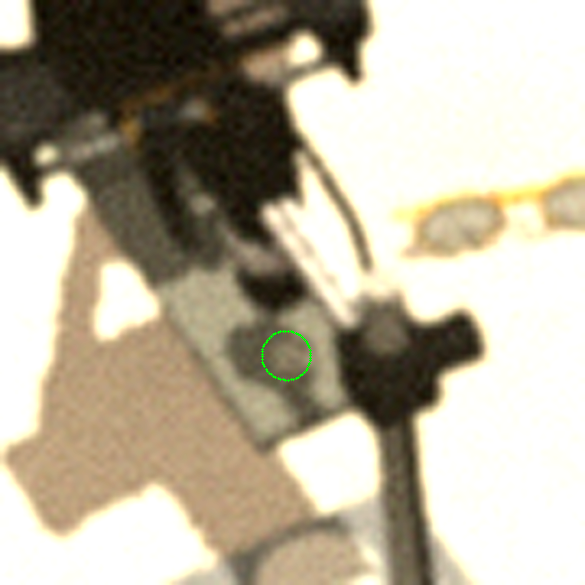

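View pics/finw.png

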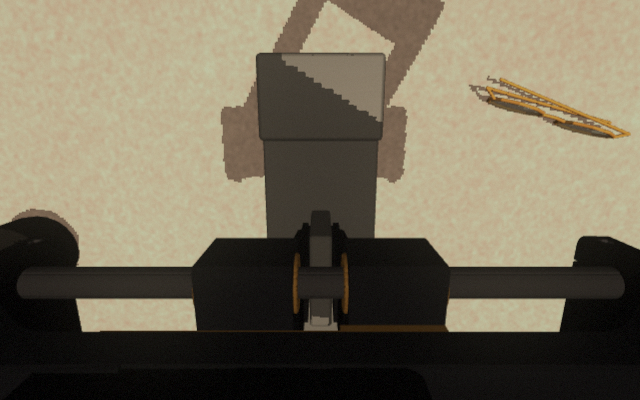

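View pics/fins.png

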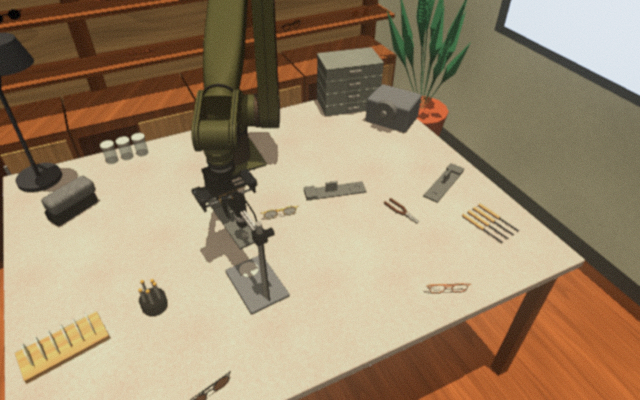

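The ball sits inside its predicted ring at (286,355), directly below the lens (268,290). The tray block is at unchanged wrist pixels, so the tray is level. The spectacles, pliers and other trays are undisturbed and the arm is at rest, so I'll hand in.

```bash
python3 -c "
from plant import ctrl
print(ctrl.close_job()); s=ctrl.read_state(); print(s['clock'],s['tool_pos'],s['width'])"
```

```text
the job is handed in; nothing more can be done
None
the job is handed in; nothing more can be done
```

I took the rightmost tray (the one holding the ball) by its handle at the fixed 30 N grip. I lifted it level, brought it in slowly from the open side of the microscope, and handed the job in at about 18 s, still holding it in the air under the lens.

**Last checks:**
- **Centring:** going by the arm's pose, the ball is at (0.590, −0.153), against a measured lens position of (0.590, −0.152).
- **Gap:** about 30 mm between ball top and lens, worked out from the tool height; I did not measure it separately.
- **Tray:** level, with the ball still in its pocket.
- **Surroundings:** nothing on the bench looks moved. Of the forces I saw (at the end of each move), none passed about 3 N, which is close to the tray's weight.

**Where checks disagreed:** before the final trim, the three cameras put the remaining x error at anywhere from 1 to 4 mm. I moved by their average, so the centring is good to about 2 mm. After the trim, the ball was visible only in the scene camera, in the barrel's shadow. I took no new top view; the earlier one already had the barrel hiding it.

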